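# Load a covered pan through the sprung swing gate

## Task

Slide the covered steel pan, nose first, along the table into the mouth of the loading lane, push it through the swing gate (do not lift it over), and press it home against the sprung stop hidden under the white canopy: a firm, gentle push of about 10 N, never anywhere near 22 N. Leave the pan standing flat, fully home against the stop, with the gate fallen shut behind it, and do not disturb the other things on the table.

Things in the scene. Friction and masses are not known exactly. Their poses are not given: they have to be found in the camera images.
- pan: Loose covered steel pan, 0.4 to 0.75 kg. 150 long (its x, nose at +x) x 80 wide (y) x 60 high to the lid top. Origin: centre of the underside, 75 from nose and tail. It starts on the table clear of the lane, nose roughly towards the lane's mouth. The ends look alike but for the black handle on the lid, 30 towards the tail.
- pan_handle (a point): Middle of the pan's black bar handle, 30 behind the pan's centre (-x), 86 above its underside. Bar 14 thick along the pan's x, 62 long along y, 78 to 94 high, 18 gap above the lid: pinch from above, fingers closing along the pan's x. At home it lies 57 to 82 short of the canopy's edge: do not spread the fingers wide there.
- lane: Fixed lane; the table is its floor. Origin: on the table, mid-lane, in the shut gate's plane; x = travel, y = left of travel, z up. Channel 90 wide, rails 40 high, 8 thick, from x = -60 (flared mouth from -95, 130 wide) to 300; from x = -8 to 98 the left rail stands 13 further out for the opened gate. White block 150 wide, 103 high at x = 300 to 380.
- gate (a joint): Swing gate: upright steel leaf 88 long, 4 thick, 6 to 50 high (lower than the pan's lid), vertical hinge at lane x = 0, y = 52. 0 = shut across the lane; grows to 1.55 rad swinging in the direction of travel; it cannot open the other way. A light spring (about 1 N at its tip) shuts it once the pan's tail is past about lane x = 88.
- gate_mid (a point): Middle of the lane in the shut gate's plane, 30 above the table; fixed to the lane.
- bay: White canopy over the lane's end (origin, axes as the lane's), roof 70 to 73 high, x = 222 to 302: the lid passes under, the handle does not. Beneath is a rubber stop whose face stands, unpressed, anywhere from lane x = 245 to 270: reset each time, unseen, feel for it. The pad is sprung, 3 N per mm, solid after 8 mm; let go, the pan may come back with it by up to 5 mm but stays on it.
- pin (a joint): Feeler pin in the stop's face, hidden under the canopy; spring of only about 0.4 N. 0 = standing 10 mm out of the pad, 0.010 m = pressed flush by the pan against the pad. 0 until the pan is 10 mm from the stop.
- jar: Bystander: small glass jar, 48 across, 70 high, standing on the white block at the lane's end. Leave alone.
- mug: Bystander: white mug, 76 across, 90 high. Leave alone.
- bowl: Bystander: steel bowl, 130 across, 50 high. Leave alone.
- can: Bystander: tin can, 72 across, 100 high. Leave alone.
- carton: Bystander: cardboard carton 90 x 130 x 70 high. Leave alone.
- spatula: Bystander: spatula 260 long. Leave alone.
Things that resemble listed ones, but are neither listed nor needed, are in the scene too. What is shaped like the pan but yellow is not meant.

How it is judged:
On the way, in this order (a step that is already met when the one before it is completed fails the run):
1. the pan, flat on the table in the lane, pushes the gate open (value of joint gate above 0.6 rad and x of pan in the frame of lane between -0.05 and 0.12 m and z of pan in the frame of lane below 0.012 m and angle between the x axis of pan and the x axis of lane, either way round below 0.15 rad), for 0.1 s.
2. the pan is pressed against the hidden stop with at least 4 N (contact force between pan and bay above 4 N and value of joint pin above 0.008 m and x of pan in the frame of lane above 0.165 m), for 0.1 s.
At the end, for the whole second after the job is handed in: Pan at rest, flat on the table (5 mm, tilt 0.05 rad), nose first, in line with the lane within 0.1 rad, nose within 2 mm of the stop face (pin in over 8 mm), centre over 160 mm past the gate plane and handle less than 180; gate shut (under 0.06 rad) (value of joint pin above 0.008 m and value of joint gate below 0.06 rad and x of pan in the frame of lane above 0.16 m and x of pan_handle in the frame of lane below 0.18 m and z of pan in the frame of lane below 0.005 m and angle between pan's own z axis and vertical below 0.05 rad and angle between the x axis of pan and the x axis of lane, either way round below 0.1 rad and linear speed of pan below 0.01 m/s); the robot touches nothing.
It fails at once if the pan pressed on the stop or canopy with more than 22 N (contact force between pan and bay above 22 N).
It fails at once if the pan lifted over the gate or rails (z of pan in the frame of lane above 0.03 m and x of pan in the frame of lane above -0.06 m).
It fails at once if another thing on the table moved by more than 20 mm (distance of any of jar, mug, bowl, can, carton, spatula from where it was at the start of the episode above 0.02 m).
It also fails if it takes over 61 s, if anything falls off the work surface, if the arm or the gripper's body presses on something with over 40 N, if the wrist force passes 120 N, or if a joint passes its speed limit or range.

## Robot

A 6-joint arm with a two-finger parallel gripper is mounted at the origin on the work surface. World frame = base frame: x ahead of the robot, y to its left, z up, the work surface at z = 0. Lengths are in m, angles in rad, forces in N, time in s.
With the tool pointing down it reaches from about 0.4 to 0.825 m from the base axis. Payload 7 kg.
Tool frame: the origin (TCP) lies midway between the tips of the shut fingers; the grasp point (between the pads) lies 19 mm behind it; z points along the fingers, y is the line along which they close (so a half turn about z gives the same grasp; the last joint's range is limited). The gripper opens to 88 mm and grips with 3 to 60 N. Pads are 19 mm wide; open, the fingers measure 130 mm over their backs; the gripper's body (78 mm by 193 mm) begins 47 mm behind the grasp point.
Start: joints at [1.517, 0.359, 0.012, 0, -1.224, -0.288], TCP at [0.226, 0.636, 0.227] pointing down, gripper open.
Joint ranges: [-3.07, 3.07], [-1.43, 2.12], [-1.02, 1.25], [-3.03, 1.67], [-3.05, -0], [-3.03, 3.03]. Speed limits (rad/s): [2.39, 2.39, 3.01, 3.14, 3.14, 3.14].

## Interface

Orientations are given as [roll, pitch, yaw] about the fixed x, y, z axes, in that order (R = Rz(yaw) Ry(pitch) Rx(roll)).
In Python, from station import arm gives the robot as it stands.
- The arm moves only by the tool servo_tool, never from a script. Its argument "deltas" is a list of rows, each a list of 7 numbers: the closure, from -1 (fully open) to 1 (shut), then the shift along the tool's x, y, z in mm, then the turn, a rotation vector about the tool's x, y, z in degrees. In form: [[gripper, x, y, z, ax, ay, az], ...]. A call has 1 to 20 rows; each row shifts and turns the commanded pose from where the row before left it, along the tool's axes as they then stand; what a row does not reach is not made up. A row lasts 1/12 s, in which the tool goes at most 41.7 mm and 7.16 degrees, less where a joint would pass 70% of its speed; a pose out of reach is approached as far as the arm can. A call is refused whole if a number of a shift passes 41.7 or a number of a turn 7.16, either way. A call with a gripper value outside its range is refused whole. The fingers move at their own pace and stop on an object; "squeeze" is the grip in N (left out, the last holds). Time passes only in rows, so rows that do not move let the fingers close. It gives the time, the measured TCP pose, the force, the opening and the grip force at its end, in the units of the state.
- arm.get_state(): the state, without advancing time (a new reading comes with each control period).
- arm.grab_frame(name): name is "side" or "top" or "wrist"; returns a dict with "color" (480x640x3 uint8, red, green, blue), "K" (3x3 intrinsics, pixels), "position" and "orientation" of the camera in the world. Camera axes: x right, y down, z forward; pixel columns grow to the right and rows downward; lengths in m; the calibration is good to about 2 mm. The wrist camera is an equidistant fisheye: a pixel r from the principal point sees the ray r / f radians off the axis. A picture is of the moment at which its call begins. There is no depth.
- arm.job_done(): hands the job in; it is judged then, once.
Trained networks look in a picture, given as the dict that the camera call returned (one of the last four; its "shot" number tells which), for a name from the list of things; names that differ only in an ending like _2 or _b are one class to them, and where a whole thing is asked for, a point or a joint stands for the part that bears it (a point fixed in the world has none). Each returns a list of dicts, best first, with "conf" (0 to 1); they miss things now and then, are a little off and sometimes report something else, mostly with a low value. They report only what shows in the picture. A call takes as long as a camera call. They do not tell look-alikes from the thing itself.
- arm.recognise(query, picture): "at" ([x, y, z] in m, in the coordinates of the camera as it stood for that picture, good to about 4 mm: the middle of the surface that is visible of it).
The state is a dict: "t": time; "q": joint angles; "qd": joint speeds; "joint_efforts": joint torques, N m; "eef_pos": TCP position; "ee_rot": TCP orientation; "force": force on the tool from outside, world axes, zero at the start; "moment": the same for the moment, N m; "width": finger opening in m; "gripper_force": force on a finger pad.
Only numpy, scipy, OpenCV 4.12 (cv2) and the standard library are available. Lean on these libraries where they do the work, as an engineer would, in place of code of your own. Each camera call takes 0.05 s, during which the arm holds its last target. There are 200 camera calls.

## Working session

There is one attempt and no reset: what is moved stays moved. The work goes in short steps, Python scripts to look and compute and a tool call to move; the robot and the scene stay as the last step left them, time stands still between calls to the robot, and variables do not carry over. Pictures are saved under pics/ and viewed, at most 10 in all, crops included, and the job is handed in when it is done.

Besides the shell and the picture viewer there is one more tool, called after "Emit:" by a JSON object that holds its "api" and its "payload", one argument or row to a line. servo_tool: Moves the arm, as the interface text tells. Its arguments: {"type":"object","properties":{"deltas":{"type":"array","items":{"type":"array","items":{"type":"number"}}},"squeeze":{"type":"number"}},"required":["deltas"]}

```bash
mkdir -p pics; cat > h.py <<'E'
import numpy as np, cv2
from station import arm
from scipy.spatial.transform import Rotation as R
def rot(o):
    o=np.array(o,float)
    if o.shape==(3,3): return o
    return (R.from_euler('xyz',o) if o.size==3 else R.from_quat(o)).as_matrix()
def world(p,c): return rot(c['orientation'])@np.array(p)+np.array(c['position'])
def ray(c,uv,z):
    K=np.array(c['K']);d=rot(c['orientation'])@np.linalg.inv(K)@[uv[0],uv[1],1];p=np.array(c['position'])
    return p+d*(z-p[2])/d[2]
def proj(c,p):
    K=np.array(c['K']);q=K@(rot(c['orientation']).T@(np.array(p)-np.array(c['position'])));return q[:2]/q[2]
def save(c,n): cv2.imwrite('pics/'+n,c['color'][:,:,::-1])
E
python3 - <<'E'
from h import *
for n in ('top','side'):
    c=arm.grab_frame(n);save(c,n+'1.png')
    print(n,np.array(c['position']).round(3),c['orientation'],np.array(c['K']).round(1).tolist())
    for q in ('pan','pan_handle','lane','gate','gate_mid','bay','jar','mug','bowl','can','carton','spatula'):
        for d in arm.recognise(q,c)[:3]:
            w=world(d['at'],c);print(q,round(d['conf'],2),w.round(3),proj(c,w).round())
print(arm.get_state())
E
```

```text
top [ 0.315 -0.005  1.266] [-2.97674281e+00 -1.84022189e-03 -1.55466574e+00] [[531.8, 0.0, 326.0], [0.0, 531.8, 230.5], [0.0, 0.0, 1.0]]
pan 0.98 [ 0.528 -0.32   0.057] [463. 228.]
pan 0.68 [0.339 0.073 0.06 ] [291. 307.]
pan 0.43 [0.751 0.111 0.072] [279. 130.]
pan_handle 0.88 [ 0.523 -0.326  0.058] [466. 230.]
pan_handle 0.74 [0.335 0.066 0.062] [293. 309.]
pan_handle 0.65 [ 0.754 -0.223  0.025] [418. 138.]
lane 0.84 [0.507 0.258 0.072] [211. 231.]
gate 0.56 [0.505 0.34  0.176] [161. 224.]
gate_mid 0.57 [0.502 0.255 0.074] [212. 234.]
gate_mid 0.2 [0.747 0.111 0.071] [279. 132.]
bay 0.65 [0.51  0.263 0.074] [209. 230.]
jar 0.7 [0.503 0.333 0.173] [165. 225.]
mug 0.7 [ 0.695 -0.393  0.053] [492. 159.]
bowl 0.94 [ 0.757 -0.223  0.027] [418. 136.]
bowl 0.49 [ 0.698 -0.393  0.05 ] [491. 158.]
can 0.25 [0.505 0.256 0.07 ] [212. 233.]
carton 0.86 [0.749 0.111 0.072] [279. 131.]
carton 0.71 [ 0.298 -0.454  0.002] [517. 330.]
spatula 0.6 [ 0.294 -0.457  0.001] [518. 331.]
side [ 0.188 -0.868  1.06 ] [-2.38184217 -0.00584766 -0.3803878 ] [[483.1, 0.0, 318.0], [0.0, 483.1, 235.4], [0.0, 0.0,
[... 587 characters left out ...]
la 0.9 [ 0.296 -0.46   0.002] [292. 430.]
{'t': 1.3, 'q': array([ 1.51709898e+00,  3.58638127e-01,  1.19174718e-02,  2.70374458e-06,
       -1.22409680e+00, -2.88127446e-01]), 'qd': array([-0.00127771,  0.00017822, -0.00163235, -0.00017172, -0.00072129,
       -0.00031213]), 'joint_efforts': array([ 7.37092751e-05, -5.82379103e+01,  2.93303919e+01,  7.00257987e+00,
        1.24342085e-02, -1.06100609e-05]), 'eef_pos': array([0.22625889, 0.6359385 , 0.22654467]), 'ee_rot': array([ 3.14157312e+00, -8.44066368e-06, -3.41823878e-01]), 'force': array([-0.33228668, -0.31117547, -0.1083564 ]), 'moment': array([0.01648119, 0.05182474, 0.03147252]), 'gripper_force': 0.0, 'width': 0.08767103759088107}
```

View pics/top1.png

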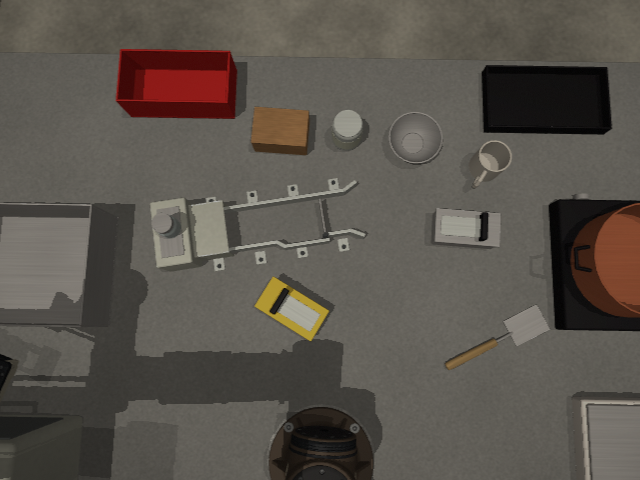

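View pics/side1.png

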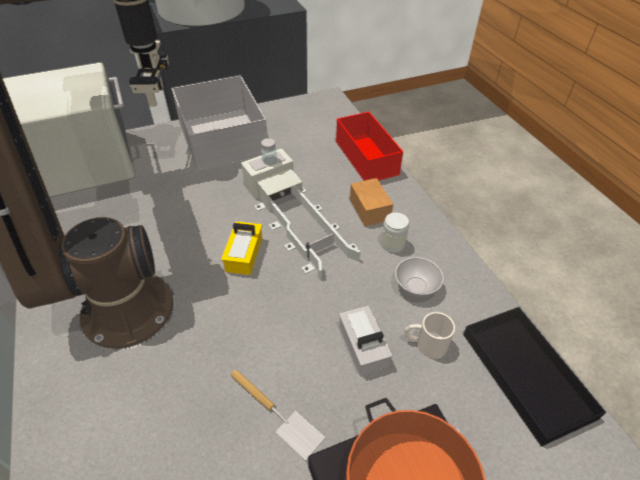

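The first picture shows two pan-shaped things in the top view, steel at (467,227) and yellow at (291,307). The steel one fits: the yellow one is excluded by the task, and the steel pan's handle at (485,227) lies away from the lane mouth at (360,208). I'll confirm this in an enlarged crop and measure there too.

```bash
python3 - <<'E'
from h import *
im=cv2.imread('pics/top1.png')
a=cv2.resize(im[170:280,140:380],None,fx=3.2,fy=3.2,interpolation=cv2.INTER_CUBIC)
b=cv2.resize(im[198:256,420:515],None,fx=4,fy=4,interpolation=cv2.INTER_CUBIC)
o=np.zeros((a.shape[0]+b.shape[0],a.shape[1],3),np.uint8);o[:a.shape[0]]=a;o[a.shape[0]:,:b.shape[1]]=b
cv2.imwrite('pics/crop1.png',o);print(a.shape)
E
```

```text
(352, 768, 3)
```

View pics/crop1.png

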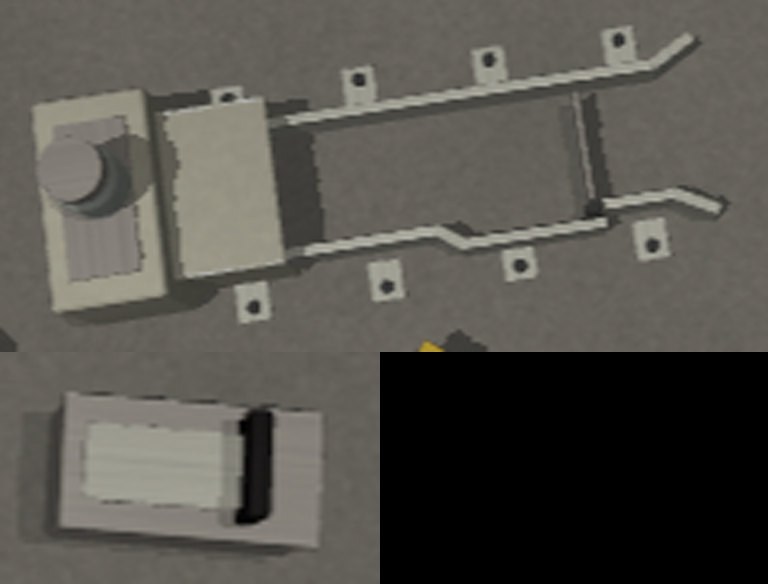

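The crop confirms the steel pan: handle bar at crop (257,467) on the right-hand (tail) end, nose facing left towards the lane mouth. The flared mouth is at crop (690–720, 40–207) and the gate leaf runs from (577,95) to (595,205).

```bash
cat > fit.py <<'E'
from h import *
from scipy.optimize import least_squares
def fit(c,obj,px,x0,zfree=None):
    def T(p):
        o=np.array(obj,float).copy()
        if zfree is not None: o[zfree,2]=p[3]
        w=o.copy();cs,s=np.cos(p[2]),np.sin(p[2])
        w[:,0]=p[0]+cs*o[:,0]-s*o[:,1];w[:,1]=p[1]+s*o[:,0]+cs*o[:,1];return w
    f=lambda p:(np.array([proj(c,w) for w in T(p)])-px).ravel()
    r=least_squares(f,x0,loss='soft_l1');return r.x,f(r.x).reshape(-1,2).round(1)
E
python3 - <<'E'
from fit import *
c=arm.grab_frame('top')
L=np.array([[-60,-49,40],[-60,49,40],[380,-75,103],[300,-75,103],[300,75,103],[380,75,103],[0,52,50],[0,-36,50]])/1000
px=np.array([[655,68],[675,193],[33,105],[143,90],[166,293],[53,311],[593,207],[577,95]])/3.2+[140,170]
print(fit(c,L,px,[.52,0,1.57]))
P=np.array([[75,40,50],[-75,40,50],[-75,-40,50],[75,-40,50],[-30,0,94]])/1000
pc=np.array([[60,176],[318,195],[323,59],[65,41],[257,115]])/4+[420,198]
print(fit(c,P,pc,[.525,-.33,1.57,.05],[0,1,2,3]))
E
```

```text
(array([0.5568571 , 0.00501118, 1.74015466]), array([[-0.2, -0.6],
       [ 0.2,  0.7],
       [-1. , -0.9],
       [ 0.2, -1.5],
       [ 0.6,  1. ],
       [-0.5,  0.9],
       [ 0.6,  0.8],
       [-0.1, -0.9]]))
(array([ 0.5270494 , -0.328287  ,  1.51211083,  0.06598613]), array([[-0.7,  0.3],
       [ 0.7,  0.4],
       [ 0.2,  0. ],
       [-0.5, -0.3],
       [ 0.3, -0.4]]))
```

Emit:
{"api": "servo_tool", "payload": {
  "deltas": [
    [-1,0,0,0,0,0,-5.4],
    [-1,0,0,0,0,0,-5.4],
    [-1,0,0,0,0,0,-5.4],
    [-1,20,39,0,0,0,0],
    [-1,20,39,0,0,0,0],
    [-1,20,39,0,0,0,0],
    [-1,20,39,0,0,0,0],
    [-1,20,39,0,0,0,0],
    [-1,20,39,0,0,0,0],
    [-1,20,39,0,0,0,0],
    [-1,20,39,0,0,0,0],
    [-1,20,39,0,0,0,0],
    [-1,20,39,0,0,0,0],
    [-1,20,39,0,0,0,0],
    [-1,20,39,0,0,0,0]
  ],
  "squeeze": 25
}}

```text
t: 2.6
eef_pos: [0.4281, 0.1765, 0.2271]
ee_rot: [-3.141, -0.001, -0.058]
force: [1.2, -0.4, -0.4]
width: 0.088
gripper_force: 0.0
```

Emit:
{"api": "servo_tool", "payload": {
  "deltas": [
    [-1,9,39,0,0,0,0],
    [-1,9,39,0,0,0,0],
    [-1,9,39,0,0,0,0],
    [-1,9,39,0,0,0,0],
    [-1,9,39,0,0,0,0],
    [-1,9,39,0,0,0,0],
    [-1,9,39,0,0,0,0],
    [-1,9,39,0,0,0,0],
    [-1,9,39,0,0,0,0],
    [-1,9,39,0,0,0,0],
    [-1,9,39,0,0,0,0],
    [-1,9,39,0,0,0,0],
    [-1,9,39,0,0,0,0],
    [-1,0,0,0,0,0,0],
    [-1,0,0,0,0,0,0]
  ]
}}

```text
t: 3.85
eef_pos: [0.5141, -0.3367, 0.2255]
ee_rot: [-3.141, 0.002, -0.063]
force: [-0.3, 0.3, 0.2]
width: 0.0876
gripper_force: 0.0
```

Emit:
{"api": "servo_tool", "payload": {
  "deltas": [
    [-1,6,10,10,0,0,0],
    [-1,6,10.5,20,0,0,0],
    [-1,0,0,30,0,0,0],
    [-1,0,0,30,0,0,0],
    [-1,0,0,30,0,0,0],
    [-1,0,0,20,0,0,0],
    [-1,0,0,10,0,0,0],
    [-1,0,0,7,0,0,0],
    [-1,0,0,0,0,0,0],
    [-1,0,0,0,0,0,0]
  ]
}}

```text
t: 4.68
eef_pos: [0.5262, -0.3558, 0.0706]
ee_rot: [3.141, -0.001, -0.058]
force: [1.0, -0.3, 0.9]
width: 0.0876
gripper_force: 0.0
```

```bash
python3 - <<'E'
from h import *
print(arm.get_state()['eef_pos'])
c=arm.grab_frame('wrist');d=arm.grab_frame('top')
cv2.imwrite('pics/w1.png',np.hstack([cv2.resize(c['color'],(400,300)),cv2.resize(d['color'][190:270,410:520],(400,300))])[:,:,::-1])
E
```

```text
[ 0.52624526 -0.35579616  0.07056077]
```

View pics/w1.png

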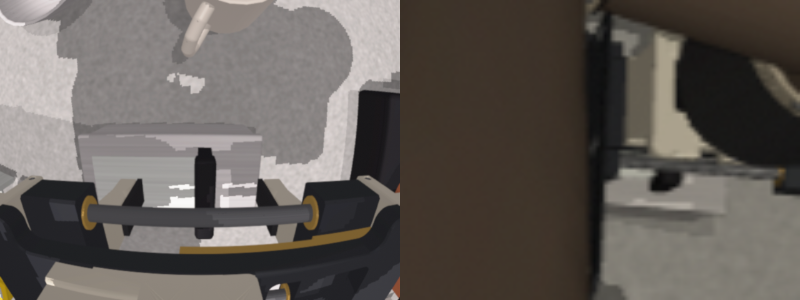

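The wrist view shows the black handle at (205,190), midway between the fingers at (120,205) and (275,205), over the steel pan. Closing now.

Emit:
{"api": "servo_tool", "payload": {
  "deltas": [
    [-1,0,0,2,0,0,0],
    [0.4,0,0,0,0,0,0],
    [1,0,0,0,0,0,0],
    [1,0,0,0,0,0,0],
    [1,0,0,0,0,0,0],
    [1,0,0,0,0,0,0],
    [1,0,0,0,0,0,0],
    [1,0,0,0,0,0,0],
    [1,0,0,0,0,0,0],
    [1,0,0,0,0,0,0]
  ],
  "squeeze": 25
}}

```text
t: 5.62
eef_pos: [0.5254, -0.3559, 0.0675]
ee_rot: [-3.142, 0.0, -0.059]
force: [-0.0, 0.4, 0.3]
width: 0.0332
gripper_force: 0.0
```

Emit:
{"api": "servo_tool", "payload": {
  "deltas": [
    [1,0,0,0,0,0,0],
    [1,0,0,0,0,0,0],
    [1,0,0,0,0,0,0],
    [1,0,0,0,0,0,0],
    [1,0,0,0,0,0,0],
    [1,0,0,0,0,0,0]
  ]
}}

```text
t: 6.12
eef_pos: [0.5255, -0.3561, 0.0676]
ee_rot: [3.141, -0.0, -0.059]
force: [0.5, -4.2, -1.1]
width: 0.0139
gripper_force: 25.0
```

Emit:
{"api": "servo_tool", "payload": {
  "deltas": [
    [1,2,-5,0,0,0,0],
    [1,4.2,-9.8,0,0,0,0],
    [1,4.2,-9.8,0,0,0,0],
    [1,4.2,-9.8,0,0,0,0],
    [1,4.2,-9.8,0,0,0,0],
    [1,4.2,-9.8,0,0,0,0],
    [1,4.2,-9.8,0,0,0,0],
    [1,4.2,-9.8,0,0,0,0],
    [1,4.2,-9.8,0,0,0,0],
    [1,4.2,-9.8,0,0,0,0],
    [1,4.2,-9.8,0,0,0,0],
    [1,4.2,-9.8,0,0,0,0],
    [1,4.2,-9.8,0,0,0,0],
    [1,4.2,-9.8,0,0,0,0],
    [1,4.2,-9.8,0,0,0,0],
    [1,0,0,0,0,0,-3.3],
    [1,0,0,0,0,0,-3.3],
    [1,0,0,0,0,0,-3.3],
    [1,0,0,0,0,0,-3.2],
    [1,0,0,0,0,0,0]
  ]
}}

```text
t: 7.78
eef_pos: [0.5958, -0.216, 0.0676]
ee_rot: [-3.141, -0.002, 0.172]
force: [2.4, 1.3, 0.7]
width: 0.0137
gripper_force: 25.0
```

```bash
python3 - <<'E'
from h import *
s=arm.get_state();print(s['eef_pos'],s['ee_rot'],s['force'])
o=np.array([.5569,.0050]);a=1.740;M=np.array([[np.cos(a),np.sin(a)],[-np.sin(a),np.cos(a)]])
print('tcp lane',M@(s['eef_pos'][:2]-o))
d=arm.grab_frame('top');e=arm.grab_frame('side')
print(d['color'].shape)
A=cv2.resize(d['color'][170:260,320:470],(800,480),interpolation=cv2.INTER_CUBIC);
cv2.imwrite('pics/t2.png',A[:,:,::-1])
cv2.imwrite('pics/s2.png',cv2.resize(e['color'][190:370,260:500],(800,600),interpolation=cv2.INTER_CUBIC)[:,:,::-1])
E
```

```text
[ 0.5958007  -0.21595867  0.06761563] [-3.14098723e+00 -1.98338655e-03  1.72458687e-01] [2.40348305 1.34976582 0.65773257]
tcp lane [-0.22435398 -0.00113629]
(480, 640, 3)
```

View pics/s2.png

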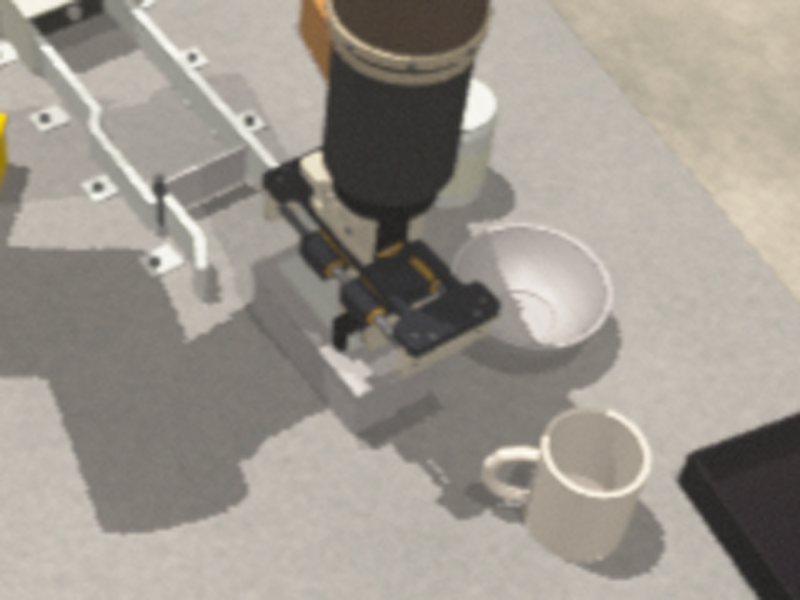

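The side crop shows the pan in front of the mouth: nose-left top corner near (255,270), tail-left bottom corner near (360,432). Compare with the expected corners.

```bash
python3 - <<'E'
from h import *
s=arm.get_state();p=s['eef_pos'][:2];a=s['ee_rot'][2]+np.pi/2
e=arm.grab_frame('side')
u=np.array([np.cos(a),np.sin(a)]);n=np.array([-u[1],u[0]]);o=p+.03*u
f=lambda x,y,z:((proj(e,[*(o+x*u+y*n),z])-[260,190])/.3).round(1)
for z in (0,.06): print(z,'noseL',f(.075,.04,z),'tailL',f(-.075,.04,z),'tailR',f(-.075,-.04,z))
o=np.array([.5569,.0050]);a=1.740;u=np.array([np.cos(a),np.sin(a)]);n=np.array([-u[1],u[0]])
for x,y,z in ((-95,69,40),(-60,49,40),(-8,49,40),(-60,-49,40),(0,52,50),(98,49,40)): print(x,y,f(x/1000,y/1000,z/1000))
E
```

```text
0 noseL [243.9 310.1] tailL [348.4 441.4] tailR [430.9 397. ]
0.06 noseL [246.1 264. ] tailL [354.4 396.7] tailR [439.7 351.8]
-95 69 [198.1 274.4]
-60 49 [196.5 236.7]
-8 49 [164.5 196.8]
-60 -49 [294.3 191.4]
0 52 [156.5 184.3]
98 49 [103.4 120.9]
```

View pics/t2.png

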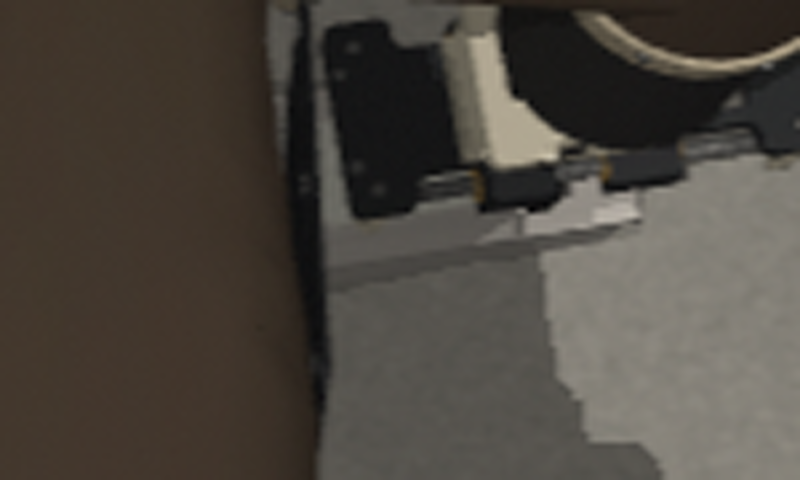

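```bash
cat > ov.py <<'E'
from h import *
def overlay(name,out):
    s=arm.get_state();p=s['eef_pos'][:2];a=s['ee_rot'][2]+np.pi/2
    u=np.array([np.cos(a),np.sin(a)]);n=np.array([-u[1],u[0]]);o=p+.03*u
    ims=[]
    for c,(x0,x1,y0,y1),k in ((arm.grab_frame('side'),(320,400,255,330),7.5),(arm.grab_frame('top'),(370,450,200,230),7.5)):
        im=cv2.resize(c['color'][y0:y1,x0:x1],None,fx=k,fy=k,interpolation=cv2.INTER_CUBIC)[:,:,::-1].copy()
        f=lambda x,y,z:tuple(int(v) for v in ((proj(c,[*(o+np.array(x)*u+y*n),z])-[x0,y0]+.5)*k))
        for z in (0,.06):
            cv2.polylines(im,[np.array([f(.075,.04,z),f(-.075,.04,z),f(-.075,-.04,z),f(.075,-.04,z)])],True,(0,0,255),1)
        ims.append(im)
    w=600;cv2.imwrite('pics/'+out,cv2.resize(np.vstack([i[:,:w] for i in ims]),None,fx=.75,fy=.75) if 0 else np.hstack([ims[0],cv2.copyMakeBorder(ims[1],0,ims[0].shape[0]-ims[1].shape[0],0,0,0)])[:, :1200])
E
python3 - <<'E'
from ov import *
overlay('x','o1.png');im=cv2.imread('pics/o1.png');print(im.shape)
top=im[:225,600:];out=np.zeros((600,800,3),np.uint8);out[:420]=0
out[:375,:400]=cv2.resize(im[:563,:600],(400,375))
out[:375,:400]=0
a=im[:563,:600];b=cv2.resize(top,(600,225));o=np.vstack([cv2.resize(a,(400,375)),cv2.resize(top,(400,150))])
o=np.vstack([cv2.resize(a,(600,563))[150:525],top]);print(o.shape);cv2.imwrite('pics/o1.png',o)
E
```

```text
(562, 1200, 3)
(600, 600, 3)
```

View pics/o1.png

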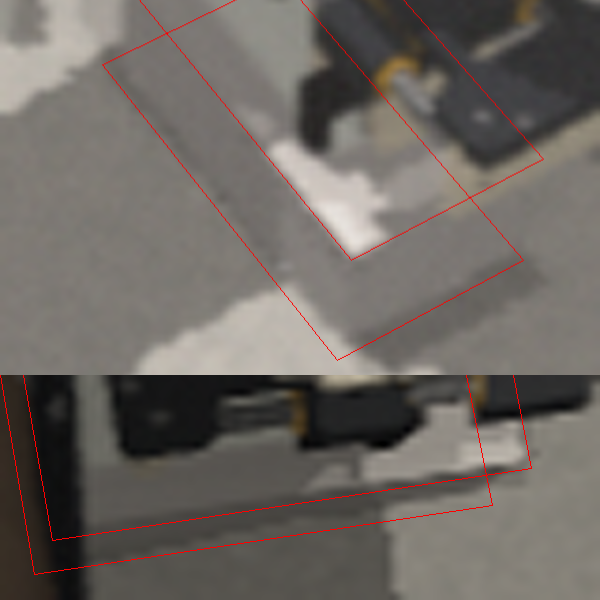

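Emit:
{"api": "servo_tool", "payload": {
  "deltas": [
    [1,-1.5,-4,0,0,0,0],
    [1,-1.5,-8,0,0,0,0.1],
    [1,0,-8,0,0,0,0.1],
    [1,0,-8,0,0,0,0],
    [1,0,-8,0,0,0,0],
    [1,0,-8,0,0,0,0],
    [1,0,-8,0,0,0,0],
    [1,0,-8,0,0,0,0],
    [1,0,-8,0,0,0,0],
    [1,0,-8,0,0,0,0],
    [1,0,-4,0,0,0,0]
  ]
}}

```text
t: 8.95
eef_pos: [0.578, -0.138, 0.0676]
ee_rot: [-3.141, 0.0, 0.167]
force: [0.0, -3.7, 0.3]
width: 0.0137
gripper_force: 25.0
```

Emit:
{"api": "servo_tool", "payload": {
  "deltas": [
    [1,0.5,-6,0,0,0,0],
    [1,0.5,-6,0,0,0,0],
    [1,0,-6,0,0,0,0],
    [1,0,-6,0,0,0,0],
    [1,0,-6,0,0,0,0],
    [1,0,-6,0,0,0,0],
    [1,0,-6,0,0,0,0],
    [1,0,-6,0,0,0,0]
  ]
}}

```text
t: 9.62
eef_pos: [0.572, -0.0917, 0.0681]
ee_rot: [3.14, -0.001, 0.167]
force: [2.5, -10.9, 2.1]
width: 0.0137
gripper_force: 25.0
```

Emit:
{"api": "servo_tool", "payload": {
  "deltas": [
    [1,0,-6,0,0,0,0],
    [1,0,-6,0,0,0,0],
    [1,0,-6,0,0,0,0],
    [1,0,-6,0,0,0,0],
    [1,0,-6,0,0,0,0],
    [1,0,-6,0,0,0,0],
    [1,0,-6,0,0,0,0],
    [1,0,-6,0,0,0,0]
  ]
}}

```text
t: 10.28
eef_pos: [0.5638, -0.0437, 0.0677]
ee_rot: [3.141, -0.001, 0.166]
force: [2.3, -3.6, 0.6]
width: 0.0136
gripper_force: 25.0
```

Emit:
{"api": "servo_tool", "payload": {
  "deltas": [
    [1,0,-8,0,0,0,0],
    [1,0,-8,0,0,0,0],
    [1,0,-8,0,0,0,0],
    [1,0,-8,0,0,0,0],
    [1,0,-8,0,0,0,0],
    [1,0,-8,0,0,0,0],
    [1,0,-8,0,0,0,0],
    [1,0,-8,0,0,0,0],
    [1,0,-8,0,0,0,0],
    [1,0,-8,0,0,0,0]
  ]
}}

```text
t: 11.12
eef_pos: [0.5499, 0.0354, 0.0675]
ee_rot: [3.142, 0.0, 0.166]
force: [1.5, -4.7, 0.2]
width: 0.014
gripper_force: 25.0
```

```bash
python3 - <<'E'
from h import *
s=arm.get_state()
o=np.array([.5569,.0050]);a=1.740;M=np.array([[np.cos(a),np.sin(a)],[-np.sin(a),np.cos(a)]])
print('tcp lane',M@(s['eef_pos'][:2]-o),s['ee_rot'],s['force'])
e=arm.grab_frame('side')
cv2.imwrite('pics/s3.png',cv2.resize(e['color'][150:300,220:400],(720,600),interpolation=cv2.INTER_CUBIC)[:,:,::-1])
E
```

```text
tcp lane [0.0311153  0.00177292] [3.14150894e+00 1.84855304e-04 1.66205846e-01] [ 1.49925123 -4.67480997  0.15536782]
```

View pics/s3.png

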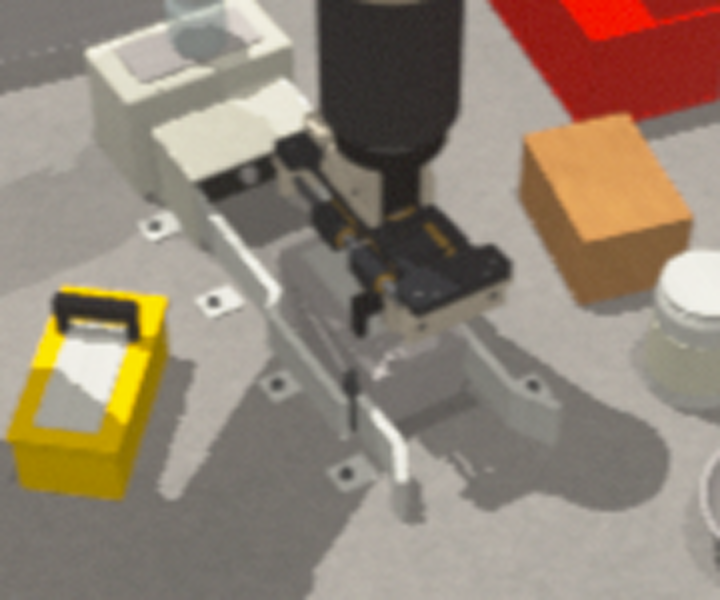

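The picture shows the pan in the channel, nose near (300,250), with the gate folded open along the left rail by the hinge at (350,385). All good so far.

Emit:
{"api": "servo_tool", "payload": {
  "deltas": [
    [1,0,-7,0,0,0,0],
    [1,0,-7,0,0,0,0],
    [1,0,-7,0,0,0,0],
    [1,0,-7,0,0,0,0],
    [1,0,-7,0,0,0,0],
    [1,0,-7,0,0,0,0],
    [1,0,-7,0,0,0,0],
    [1,0,-7,0,0,0,0],
    [1,0,-7,0,0,0,0],
    [1,0,-7,0,0,0,0],
    [1,0,-7,0,0,0,0],
    [1,0,-5,0,0,0,0],
    [1,0,-4,0,0,0,0],
    [1,0,-3,0,0,0,0],
    [1,0,-2,0,0,0,0],
    [1,0,-2,0,0,0,0]
  ]
}}

```text
t: 12.5
eef_pos: [0.5346, 0.1263, 0.0676]
ee_rot: [3.141, 0.0, 0.166]
force: [2.6, -5.4, 2.8]
width: 0.0139
gripper_force: 25.0
```

Emit:
{"api": "servo_tool", "payload": {
  "deltas": [
    [1,0,-1.5,0,0,0,0],
    [1,0,-1.5,0,0,0,0],
    [1,0,-1.5,0,0,0,0],
    [1,0,-1.5,0,0,0,0],
    [1,0,-1.5,0,0,0,0],
    [1,0,-1.5,0,0,0,0],
    [1,0,-1.5,0,0,0,0],
    [1,0,-1.5,0,0,0,0]
  ]
}}

```text
t: 13.17
eef_pos: [0.5323, 0.1378, 0.0675]
ee_rot: [3.141, 0.001, 0.166]
force: [1.0, -5.0, 2.8]
width: 0.014
gripper_force: 25.0
```

Emit:
{"api": "servo_tool", "payload": {
  "deltas": [
    [1,0,-1,0,0,0,0],
    [1,0,-1,0,0,0,0],
    [1,0,-1,0,0,0,0],
    [1,0,-1,0,0,0,0]
  ]
}}

```text
t: 13.5
eef_pos: [0.5316, 0.1416, 0.0675]
ee_rot: [3.141, 0.001, 0.166]
force: [0.6, -5.4, 2.8]
width: 0.0138
gripper_force: 25.0
```

Emit:
{"api": "servo_tool", "payload": {
  "deltas": [
    [1,0,-1,0,0,0,0],
    [1,0,-1,0,0,0,0],
    [1,0,-1,0,0,0,0]
  ]
}}

```text
t: 13.75
eef_pos: [0.5311, 0.1445, 0.0675]
ee_rot: [3.141, 0.001, 0.166]
force: [1.0, -6.0, 3.3]
width: 0.0139
gripper_force: 25.0
```

Nose is at about 0.247 with no stop yet. Feeling on in short steps.

Emit:
{"api": "servo_tool", "payload": {
  "deltas": [
    [1,0,-1,0,0,0,0],
    [1,0,-1,0,0,0,0],
    [1,0,0,0,0,0,0]
  ]
}}

```text
t: 14.0
eef_pos: [0.5307, 0.1466, 0.0675]
ee_rot: [3.141, 0.001, 0.166]
force: [0.9, -4.8, 2.9]
width: 0.0136
gripper_force: 25.0
```

Emit:
{"api": "servo_tool", "payload": {
  "deltas": [
    [1,0,-1,0,0,0,0],
    [1,0,-1,0,0,0,0],
    [1,0,0,0,0,0,0]
  ]
}}

```text
t: 14.25
eef_pos: [0.5304, 0.1486, 0.0676]
ee_rot: [3.141, 0.001, 0.166]
force: [1.1, -5.1, 3.2]
width: 0.0138
gripper_force: 25.0
```

Emit:
{"api": "servo_tool", "payload": {
  "deltas": [
    [1,0,-1,0,0,0,0],
    [1,0,-1,0,0,0,0],
    [1,0,0,0,0,0,0]
  ]
}}

```text
t: 14.5
eef_pos: [0.5301, 0.1505, 0.0676]
ee_rot: [3.141, 0.001, 0.166]
force: [0.9, -4.9, 4.0]
width: 0.014
gripper_force: 25.0
```

Emit:
{"api": "servo_tool", "payload": {
  "deltas": [
    [1,0,-1,0,0,0,0],
    [1,0,-1,0,0,0,0],
    [1,0,0,0,0,0,0]
  ]
}}

```text
t: 14.75
eef_pos: [0.5297, 0.1524, 0.0676]
ee_rot: [3.141, 0.001, 0.166]
force: [1.5, -4.8, 3.6]
width: 0.0137
gripper_force: 25.0
```

Emit:
{"api": "servo_tool", "payload": {
  "deltas": [
    [1,0,-1,0,0,0,0],
    [1,0,-1,0,0,0,0],
    [1,0,-1,0,0,0,0],
    [1,0,0,0,0,0,0]
  ]
}}

```text
t: 15.08
eef_pos: [0.5293, 0.1551, 0.0676]
ee_rot: [3.14, 0.001, 0.166]
force: [1.5, -7.0, 3.1]
width: 0.0139
gripper_force: 25.0
```

Emit:
{"api": "servo_tool", "payload": {
  "deltas": [
    [1,0,-1,0,0,0,0],
    [1,0,0,0,0,0,0]
  ]
}}

```text
t: 15.25
eef_pos: [0.5292, 0.1557, 0.0676]
ee_rot: [3.14, 0.001, 0.166]
force: [3.1, -8.5, 3.3]
width: 0.0138
gripper_force: 25.0
```

Contact. Force now rises with each step, about 4 N over friction.

Emit:
{"api": "servo_tool", "payload": {
  "deltas": [
    [1,0,-1,0,0,0,0],
    [1,0,0,0,0,0,0]
  ]
}}

```text
t: 15.42
eef_pos: [0.5291, 0.1563, 0.0677]
ee_rot: [3.14, 0.001, 0.166]
force: [2.6, -11.1, 4.2]
width: 0.0137
gripper_force: 25.0
```

Emit:
{"api": "servo_tool", "payload": {
  "deltas": [
    [1,0,-1.5,0,0,0,0],
    [1,0,0,0,0,0,0],
    [1,0,0,0,0,0,0]
  ]
}}

```text
t: 15.67
eef_pos: [0.529, 0.1574, 0.0678]
ee_rot: [3.139, 0.001, 0.166]
force: [3.8, -13.2, 4.3]
width: 0.0137
gripper_force: 25.0
```

Emit:
{"api": "servo_tool", "payload": {
  "deltas": [
    [1,0,-1,0,0,0,0],
    [1,0,0,0,0,0,0],
    [1,0,0,0,0,0,0],
    [1,0,0,0,0,0,0]
  ]
}}

```text
t: 16.0
eef_pos: [0.5289, 0.158, 0.0679]
ee_rot: [3.139, 0.002, 0.166]
force: [5.4, -14.7, 5.1]
width: 0.0138
gripper_force: 25.0
```

Emit:
{"api": "servo_tool", "payload": {
  "deltas": [
    [0.3,0,0,0,0,0,0],
    [0.3,0,0,0,0,0,0],
    [0.3,0,0,0,0,0,0],
    [0.3,0,0,0,0,0,0],
    [0.3,0,0,0,0,0,0],
    [0.3,0,0,0,0,0,0]
  ]
}}

```text
t: 16.5
eef_pos: [0.5289, 0.1608, 0.0675]
ee_rot: [-3.141, 0.0, 0.166]
force: [0.7, -1.2, -0.4]
width: 0.0308
gripper_force: 0.0
```

Emit:
{"api": "servo_tool", "payload": {
  "deltas": [
    [0.3,0,1,0,0,0,0],
    [0.3,0,1,-2,0,0,0],
    [0.3,0,0,-6,0,0,0],
    [0.3,0,0,-10,0,0,0],
    [0.3,0,0,-15,0,0,0],
    [0.3,0,0,-25,0,0,0],
    [0.3,0,0,-30,0,0,0],
    [0.3,0,0,-30,0,0,0],
    [0.3,0,0,-30,0,0,0],
    [0.3,0,0,-30,0,0,0],
    [0.3,0,15,0,0,0,0],
    [0.3,0,30,0,0,0,0],
    [0.3,0,30,0,0,0,0],
    [0.3,0,30,0,0,0,0],
    [0.3,0,30,0,0,0,0],
    [0.3,0,30,0,0,0,0],
    [0.3,0,20,0,0,0,0],
    [0.3,0,0,0,0,0,0]
  ]
}}

```text
t: 18.0
eef_pos: [0.5601, -0.0272, 0.2467]
ee_rot: [3.141, -0.001, 0.163]
force: [-0.8, 0.6, 0.6]
width: 0.0305
gripper_force: 0.0
```

```bash
python3 - <<'E'
from h import *
s=arm.get_state();print(s['eef_pos'],s['force'])
e=arm.grab_frame('side');d=arm.grab_frame('top')
a=cv2.resize(e['color'][150:290,230:350],(480,560),interpolation=cv2.INTER_CUBIC)
b=cv2.resize(d['color'][180:270,190:380],(320,152),interpolation=cv2.INTER_CUBIC)
b=cv2.copyMakeBorder(b,0,408,0,0,0)
cv2.imwrite('pics/f.png',np.hstack([a,b])[:,:,::-1])
for c in (e,d):
    for r in arm.recognise('pan_handle',c)[:3]: 
        w=world(r['at'],c);q=w[:2]-[.5569,.005];print(r['conf'],w,-.1684*q[0]+.9857*q[1])
E
```

```text
[ 0.56009331 -0.02715535  0.24666917] [-0.84263144  0.61422544  0.60031604]
0.83 [0.52659976 0.14629038 0.06235553] 0.14437249192745227
0.59 [0.32945386 0.05052833 0.06183212] 0.08317920588225022
0.91 [0.33348508 0.05577915 0.06054041] 0.087676077828479
0.71 [0.53348946 0.13401175 0.05850099] 0.13110921323792638
```

View pics/f.png

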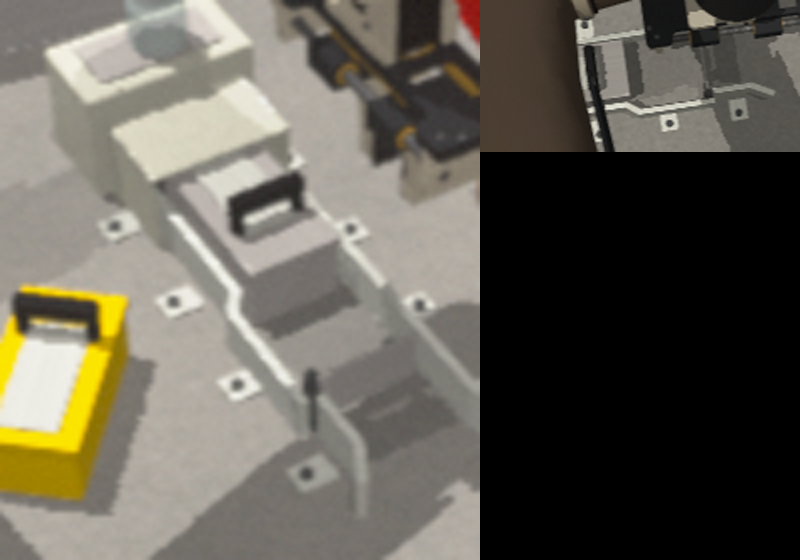

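The picture shows the pan flat in the lane with its nose under the canopy and its handle at (266,203). The gate leaf stands across the lane behind it, from the hinge at (312,390) to about (420,350). One numeric check of the handle before handing in.

```bash
python3 - <<'E'
from h import *
e=arm.grab_frame('side');px=np.array([266,196])/4+[230,150]
w=ray(e,px,.09);q=w[:2]-[.5569,.005];print('handle lane x',-.1684*q[0]+.9857*q[1],'y',-.9857*q[0]-.1684*q[1])
print('shut leaf tip px',((proj(e,[.5569+.036*.9857,.005+.036*.1684,.05])-[230,150])*4).round(),'at .3rad',((proj(e,[.5569-.052*.9857+.088*np.cos(.1692+.3),.005-.052*.1684+.088*np.sin(.1692+.3),.05])-[230,150])*4).round())
E
```

```text
handle lane x 0.1451957880116529 y 0.0018543436482254816
shut leaf tip px [413. 335.] at .3rad [389. 315.]
```

```bash
python3 - <<'E'
from h import *
e=arm.grab_frame('side')
f=lambda x,y,z:((proj(e,[.5569-.1684*x-.9857*y,.005+.9857*x-.1684*y,z])-[230,150]+.5)*4)
im=cv2.resize(e['color'][150:290,230:350],(480,560),interpolation=cv2.INTER_CUBIC)[:,:,::-1].copy()
im=cv2.resize(im[140:340,140:400],None,fx=3,fy=3,interpolation=cv2.INTER_CUBIC)
for hx,col in ((.1525,(0,0,255)),(.1445,(0,255,0))):
    for pts in ([(hx-.045,.04,.06),(hx-.045,-.04,.06),(hx-.045,-.04,0),(hx-.045,.04,0)],[(hx-.007,.031,.094),(hx-.007,-.031,.094),(hx+.007,-.031,.094),(hx+.007,.031,.094)]):
        cv2.polylines(im,[np.array([(f(*p)-140)*3 for p in pts]).astype(int)],True,col,1)
# canopy edge check
cv2.polylines(im,[np.array([(f(*p)-140)*3 for p in [(.222,.06,.073),(.222,-.06,.073)]]).astype(int)],False,(255,0,0),1)
cv2.imwrite('pics/g.png',im);print(im.shape)
E
```

```text
(600, 780, 3)
```

View pics/g.png

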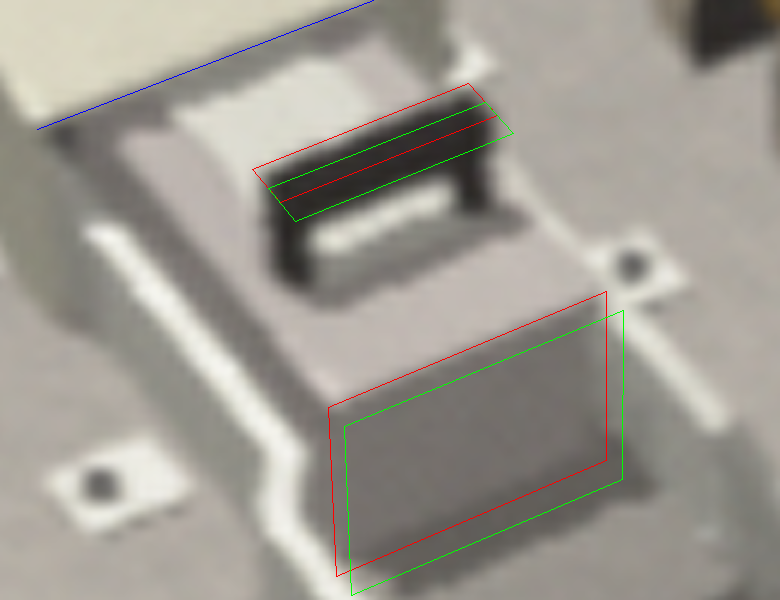

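The overlay matches the red prediction, with the handle at about lane x 0.152 (pan centre about 0.18). The tail edge runs (330,407)–(606,292) as predicted for a pan resting on the pad. Handing in.

```bash
python3 -c "
from station import arm
print(arm.job_done())"
```

```text
the job is handed in; nothing more can be done
None
```

The job is handed in; no verdict came back. The pan went nose first through the gate, was pressed to an estimated 10 N on the stop, and by the last pictures stands flat and home with the gate shut behind it and the robot clear.

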